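# Unpile the pump batteries: good packs into chargers, the faulty one aside

### The job

The battery packs from the pump modules lie in two piles on the bench. Take the piles apart and put each good pack into the charger of its own label colour, pushing it straight down until it snaps home flat in the bay; lay the faulty pack, the one with red tape round its ends, flat in the red reject tray and never put it in a charger. Leave the tag pad and the heat sink where they are.

Things in the scene. Friction and masses are not known exactly. Their poses are not given: they have to be found in the camera images.
- pack_blue: battery pack, blue label; at the start on top of one of two piles of two, across a lower pack, underside 24 mm up. All packs: 90 mm long (x) x 44 mm wide (y) x 24 mm high, 0.2 kg, dark; 10 mm high foot, above it a 78 mm long shell, leaving a 6 mm ledge at each end; long sides flat over all 24 mm. Origin: centre of the underside, z up.
- pack_yellow: battery pack like the blue one, with a yellow label; at the start on top of the other pile, across a lower pack, underside 24 mm above the table. Origin: centre of the underside.
- pack_green: battery pack like the blue one, with a green label on top and on the end ledges; at the start the lower pack of a pile, flat on the table. Origin: centre of the underside.
- pack_reject: faulty battery pack, same shape, grey label and bright red tape round both ends of the shell; at the start the lower pack of a pile, flat on the table. Origin: centre of the underside.
- charger_blue: charger with blue stripes and latches, fixed, light grey base 134 (x) x 80 mm (y). All chargers: origin at the centre of the underside; the bay lies along x, its floor 12 mm above the origin; the pack goes in either way round, its top then 36 mm above the table. Four corner guides, tops 40 mm above the table, flared 6 mm outward over the top 9 mm, slick, centre it to 2 mm.
- charger_yellow: charger like the blue one, yellow stripes and latches. In all: the long sides are open for fingers over 53 mm at mid-length. At the middle of each end a sprung latch (31 mm above the table) reaches 3 mm over the bay: a pack put in stops with its underside about 16 mm above the bay floor until pushed down with about 10 to 20 N; then the latches snap over its ledges.
- charger_green: charger like the blue one, with green stripes and latches; fixed. Origin: centre of the underside, bay along x. When a pack snaps home (one end may go before the other) the force drops and it comes to stand flat on the bay floor; it stays in when let go; pulling it out again takes about 20 N.
- reject_tray: shallow red steel tray with a dark liner, fixed, outside 140 mm (its x) x 122 mm (its y), walls 3 mm thick, rim 18 mm above the table. Origin: centre of the underside; the inner floor is 3 mm above it.
- tags: pad of paper asset tags with a red head, 75 mm (x) x 52 mm (y) x 11 mm, lying loose right of the piles; a bystander. Origin: centre of the underside.
- heatsink: silvery finned heat sink, 40 mm (x) x 48 mm (y) x 25 mm, standing loose at the back left; a bystander. Origin: centre of the underside.

How it is judged:
At the end, for the whole second after the job is handed in: Blue, yellow and green packs snapped home in their own colour's charger: underside within 3.5 mm of the bay floor, within 6 mm of its centre, level, in line (0.12 rad, either way round). Red-taped pack flat on the red tray's floor, within 50 mm of its centre. All released, at rest (horizontal distance between pack_blue and charger_blue below 0.006 m and z of pack_blue in the frame of charger_blue between 0.009 and 0.0155 m and angle between each of pack_blue, pack_yellow, pack_green, pack_reject's own z axis and vertical below 0.08 rad and angle between the x axis of pack_blue and the x axis of charger_blue, either way round below 0.12 rad and horizontal distance between pack_yellow and charger_yellow below 0.006 m and z of pack_yellow in the frame of charger_yellow between 0.009 and 0.0155 m and angle between the x axis of pack_yellow and the x axis of charger_yellow, either way round below 0.12 rad and horizontal distance between pack_green and charger_green below 0.006 m and z of pack_green in the frame of charger_green between 0.009 and 0.0155 m and angle between the x axis of pack_green and the x axis of charger_green, either way round below 0.12 rad and horizontal distance between pack_reject and reject_tray below 0.05 m and z of pack_reject in the frame of reject_tray below 0.007 m and linear speed of each of pack_blue, pack_yellow, pack_green, pack_reject below 0.02 m/s); the robot touches nothing.
It fails at once if the red-taped faulty pack is put into a charger ((horizontal distance between pack_reject and charger_blue below 0.02 m and z of pack_reject in the frame of charger_blue below 0.034 m) or (horizontal distance between pack_reject and charger_yellow below 0.02 m and z of pack_reject in the frame of charger_yellow below 0.034 m) or (horizontal distance between pack_reject and charger_green below 0.02 m and z of pack_reject in the frame of charger_green below 0.034 m)).
It fails at once if the tag pad or the heat sink is pushed away (distance of any of tags, heatsink from where it was at the start of the episode above 0.03 m).
It also fails if it takes over 109 s, if anything falls off the work surface, if the arm or the gripper's body presses on something with over 40 N, if the wrist force passes 120 N, or if a joint passes its speed limit or range.

### The arm

A 6-joint arm with a two-finger parallel gripper is mounted at the origin on a cart in front of the work surface, level with it; the furniture and walls round the work are solid. World frame = base frame: x ahead of the robot, y to its left, z up, the work surface at z = 0. Lengths are in m, angles in rad, forces in N, time in s.
With the tool pointing down it reaches from about 0.2 to 0.875 m from the base axis. Payload 3.4 kg.
Tool frame: the origin (TCP) lies between the finger pads; the fingertips stand 19 mm ahead of it and the grasp point (between the pads) is the TCP (tcp_to_tips is the z of the fingertips in the tool frame, in m); z points along the fingers, y is the line along which they close (so a half turn about z gives the same grasp; the last joint's range is limited). The gripper opens to 94 mm and grips with 3 to 60 N. Pads are 16 mm wide; open, the fingers measure 119 mm over their backs; the gripper's body (75 mm by 177 mm) begins 78 mm behind the grasp point.
Start: joints at [1.033, 0.276, 1.505, -0, 1.361, -0.121], TCP at [0.233, 0.526, 0.224] pointing down, gripper open.
Joint ranges: [-2.89, 2.89], [-0.75, 2.08], [0.22, 2.7], [-1.18, 4.32], [0.11, 2.71], [-2.7, 2.7]. Speed limits (rad/s): [2.57, 2.57, 3.14, 3.14, 3.14, 3.14].

### API

Orientations are given as [roll, pitch, yaw] about the fixed x, y, z axes, in that order (R = Rz(yaw) Ry(pitch) Rx(roll)).
In Python, from bench import * gives the robot as it stands.
- The arm moves only by the shell command python3 -m pendant 'ROWS' [OPENING] [FORCE]. ROWS is JSON, a list of rows, each an object with "translation": the shift along the tool's x, y, z in units of 5 cm (1.0 is 5 cm), a list of three; "twist": the turn, a rotation vector about the tool's x, y, z in units of 0.08 rad (1.0 is 0.08 rad), a list of three. In form: [{"translation": [x, y, z], "twist": [wx, wy, wz]}, ...]. A call has 1 to 10 rows; each row shifts and turns the commanded pose from where the row before left it, along the tool's axes as they then stand; what a row does not reach is not made up. A row lasts 1/10 s, in which the tool goes at most 50 mm and 8.59 degrees, less where a joint would pass 70% of its speed; a pose out of reach is approached as far as the arm can. A call with a number of a shift or a turn outside -1 to 1 is refused whole. A call with a gripper value outside its range is refused whole. OPENING is the closure, from 0 (fully open) to 1 (shut), set as the call begins (- or left out, the last holds). The fingers move at their own pace and stop on an object; FORCE is the grip in N (left out, the last holds). Time passes only in rows, so rows that do not move let the fingers close. It gives the time, the measured TCP pose, the force, the opening and the grip force at its end, in the units of the state.
- sense(): the state, without advancing time (a new reading comes with each control period).
- grab_frame(name): name is "side" or "top"; returns (picture, depth): 384x512x3 uint8, blue, green, red; 384x512 float32, m along the optical axis (not along the pixel's ray), 0 where there is no reading.
- calibration(name): a dict with "intrinsics" (3x3 intrinsics, pixels), "position" and "rotation" of the camera in the world. Camera axes: x right, y down, z forward; pixel columns grow to the right and rows downward; lengths in m; the calibration is good to about 2 mm. A picture is of the moment at which its call begins. calibration takes no time and is no camera call.
- finish_job(): hands the job in; it is judged then, once.
Trained networks look in the newest picture that a camera, given by its name, has taken for a name from the list of things; names that differ only in an ending like _2 or _b are one class to them, and where a whole thing is asked for, a point or a joint stands for the part that bears it (a point fixed in the world has none). Each returns a list of dicts, best first, with "score" (0 to 1); they miss things now and then, are a little off and sometimes report something else, mostly with a low value. They report only what shows in the picture. A call takes as long as a camera call.
- silhouettes(name, camera): "region" (384x512 bool, what is visible of it) and "centre" ([row, column] in pixels, amid what is visible of it).
- mark_of(name, camera): "centre" ([row, column] in pixels: a listed point, or the origin of a listed thing).
The state is a dict: "clock": time; "joint_pos": joint angles; "dq": joint speeds; "joint_torque": joint torques, N m; "eef_pos": TCP position; "ee_rot": TCP orientation; "force": force on the tool from outside, world axes, zero at the start; "moment": the same for the moment, N m; "width": finger opening in m; "gripper_force": force on a finger pad.
Only numpy, scipy, OpenCV 4.12 (cv2) and the standard library are available. Lean on these libraries where they do the work, as an engineer would, in place of code of your own. Each camera call takes 0.05 s, during which the arm holds its last target. There are 200 camera calls.

## Working session

There is one attempt and no reset: what is moved stays moved. The work goes in short steps, Python scripts to look and compute and a shell command to move; the robot and the scene stay as the last step left them, time stands still between calls to the robot, and variables do not carry over. Pictures are saved under pics/ and viewed, at most 14 in all, crops included, and the job is handed in when it is done.

```bash
ls; mkdir -p pics
python3 - <<'E'
from bench import *
import cv2,numpy as np
for n in("top","side"):
    p,d=grab_frame(n); cv2.imwrite(f"pics/{n}0.png",p); np.save(f"pics/{n}0.npy",d)
    c=calibration(n); print(n,c)
print(sense())
E
```

```text
pics
top {'intrinsics': array([[414.60770136,   0.        , 256.77268124],
       [  0.        , 414.60770136, 195.49117168],
       [  0.        ,   0.        ,   1.        ]]), 'position': array([0.31565686, 0.11453278, 1.11782751]), 'rotation': array([-2.93770735, -0.00361586, -1.44367485])}
side {'intrinsics': array([[359.78336683,   0.        , 251.57411658],
       [  0.        , 359.78336683, 187.13643155],
       [  0.        ,   0.        ,   1.        ]]), 'position': array([ 0.39621961, -0.72074162,  0.4141622 ]), 'rotation': array([-1.96181774, -0.01427144, -0.15793539])}
{'clock': 0.1, 'joint_pos': array([ 1.03299011e+00,  2.76499710e-01,  1.50596174e+00, -1.08474798e-05,
        1.36071795e+00, -1.20959097e-01]), 'dq': array([-1.46774732e-03, -4.66953014e-04, -2.61736007e-03,  2.05883440e-06,
       -1.05709342e-03, -7.47783114e-04]), 'joint_torque': array([ 5.16702366e-04, -4.05457878e+01, -2.37780905e+01,  7.01946951e-02,
        2.99005327e-02, -4.67692053e-05]), 'eef_pos': array([0.23255121, 0.52536343, 0.22372735]), 'ee_rot': array([-3.14001622e+00, -1.80936296e-04,  2.72474766e+00]), 'force': array([ 0.90418351, -0.33678304,  0.18669261]), 'moment': array([-0.00216321, -0.01475297,  0.01749587]), 'gripper_force': 0.0, 'width': 0.09366416173125353}
```

View pics/top0.png

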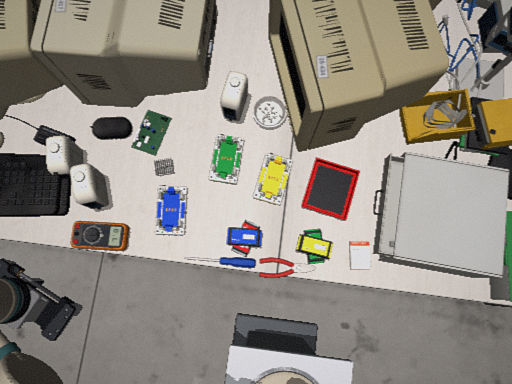

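View pics/side0.png

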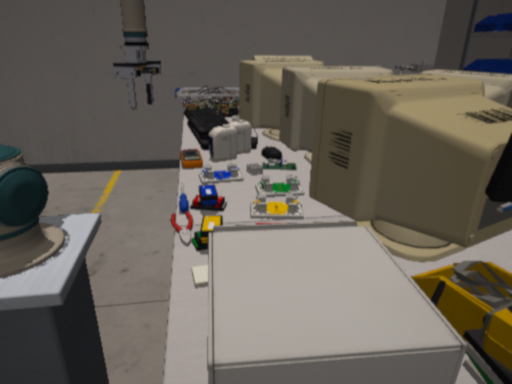

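Top view: blue charger (172,209), green charger (226,158), yellow charger (273,178), tray (331,188), blue-on-reject pile (244,237), yellow-on-green pile (316,245), tags (360,255), heat sink (165,167).

```bash
cat > h.py <<'E'
from bench import *
import cv2,numpy as np
from scipy.spatial.transform import Rotation as R
def ray(cam,u,v,z):
    c=calibration(cam);K=c["intrinsics"];Rm=R.from_euler("xyz",c["rotation"]).as_matrix()
    d=np.stack([(np.asarray(u)-K[0,2])/K[0,0],(np.asarray(v)-K[1,2])/K[1,1],np.ones_like(np.asarray(u,float))],-1)@Rm.T
    p=c["position"];return p+d*((z-p[2])/d[...,2])[...,None]
def cloud(cam,dep,m):
    v,u=np.nonzero(m&(dep>0));c=calibration(cam);K=c["intrinsics"];Rm=R.from_euler("xyz",c["rotation"]).as_matrix();z=dep[v,u]
    return np.stack([(u-K[0,2])/K[0,0]*z,(v-K[1,2])/K[1,1]*z,z],-1)@Rm.T+c["position"]
def rect(cam,m,z):
    v,u=np.nonzero(m);P=ray(cam,u,v,z)[:,:2]
    (x,y),(a,b),t=cv2.minAreaRect((P*1000).astype(np.float32))
    if b>a:a,b,t=b,a,t+90
    t=(t+90)%180-90
    return np.round([x,y,a,b],1),round(t,1)
E
python3 - <<'E'
from h import *
p,d=grab_frame("top")
H=dict(pack_blue=.048,pack_yellow=.048,pack_green=.024,pack_reject=.024,charger_blue=.012,charger_yellow=.012,charger_green=.012,reject_tray=.018,tags=.011,heatsink=.025)
for n,z in H.items():
    for s in silhouettes(n,"top")[:2]:
        C=cloud("top",d,s["region"]);mk=mark_of(n,"top")
        print(n,round(s["score"],2),s["region"].sum(),*rect("top",s["region"],z),"z pct",np.percentile(C[:,2],[5,50,95]).round(3),"mark",[(ray("top",m["centre"][1],m["centre"][0],z*0 if n not in("pack_blue","pack_yellow") else .024)[:2].round(4),round(m["score"],2)) for m in mk[:1]])
crop=p[125:275,130:380];cv2.imwrite("pics/c1.png",cv2.resize(crop,None,fx=3.2,fy=3.2,interpolation=cv2.INTER_CUBIC))
E
```

```text
pack_blue 0.63 578 [424.2 159.8  86.4  45.2] -87.1 z pct [0.034 0.047 0.051] mark [(array([0.4321, 0.1587]), 0.97)]
pack_yellow 0.63 609 [423.2 -24.   89.3  45.7] 83.3 z pct [0.033 0.047 0.051] mark [(array([ 0.43  , -0.0232]), 0.8)]
pack_green 0.59 246 [425.9 -27.   89.2  44.8] 12.3 z pct [0.007 0.022 0.026] mark [(array([ 0.4309, -0.0286]), 0.64)]
pack_reject 0.57 255 [424.8 156.6  90.4  44.5] -16.4 z pct [0.007 0.022 0.027] mark [(array([0.4219, 0.1639]), 0.8)]
charger_blue 0.89 1452 [473.1 365.3 135.3  80.7] 6.3 z pct [0.008 0.012 0.037] mark [(array([0.4817, 0.3593]), 0.67)]
charger_yellow 0.7 256 [427.  -28.4  90.2  45.3] 12.1 z pct [0.006 0.022 0.027] mark [(array([0.5923, 0.0907]), 0.82)]
charger_yellow 0.69 1358 [597.  102.6 137.   81.1] -7.6 z pct [0.008 0.012 0.037] mark [(array([0.5923, 0.0907]), 0.82)]
charger_green 0.75 1297 [635.8 237.  134.3  78.6] -1.0 z pct [0.008 0.012 0.037] mark [(array([0.6359, 0.2395]), 0.96)]
reject_tray 0.59 2436 [588.3 -55.  146.5 129. ] -11.1 z pct [-0.001  0.003  0.018] mark [(array([ 0.5845, -0.0518]), 0.63)]
tags 0.75 566 [ 418.3 -150.1   73.6   54.6] 7.3 z pct [0.006 0.01  0.014] mark [(array([ 0.4171, -0.1518]), 0.95)]
heatsink 0.66 263 [585.7 399.4  51.7  41.5] -76.7 z pct [0.001 0.013 0.026] mark [(array([0.5994, 0.4018]), 0.82)]
heatsink 0.18 1278 [631.1 236.2 132.5  78. ] -0.7 z pct [0.008 0.012 0.037] mark [(array([0.5994, 0.4018]), 0.82)]
```

View pics/c1.png

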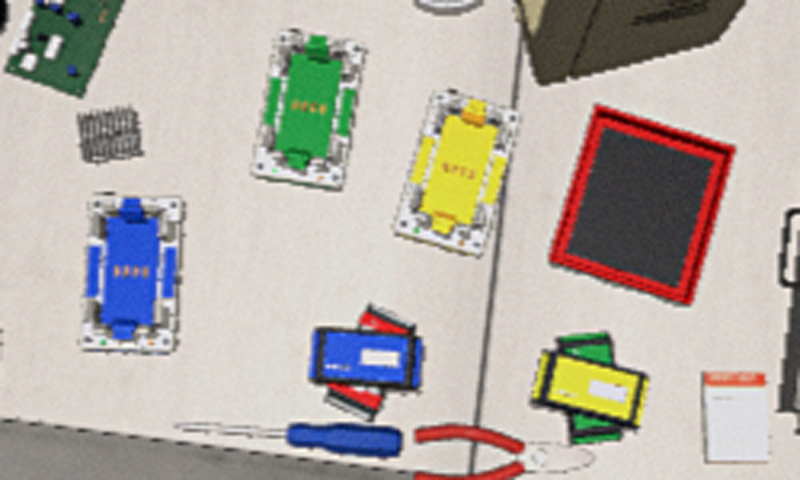

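```bash
cat >> h.py <<'E'
def plan(x,y,z,yawdeg):
    s=sense();p=s["eef_pos"];r=s["ee_rot"];Rm=R.from_euler("xyz",r)
    T=R.from_euler("xyz",[np.pi,0,np.radians(yawdeg)])
    rv=(Rm.inv()*T).as_rotvec()
    print("pos",p.round(4),"rpy deg",np.degrees(r).round(2),"F",s["force"].round(1),"w",round(s["width"],4),"gf",round(s["gripper_force"],1),"t",round(s["clock"],1))
    print("twist units",(rv/.08).round(2)," THEN trans units",(T.inv().apply(np.array([x,y,z])-p)/.05).round(3))
E
python3 - <<'E'
from h import *
p,d=grab_frame("top")
from scipy.optimize import minimize
for n in("charger_blue","charger_yellow","charger_green"):
    for s in silhouettes(n,"top")[:3]:
        if s["region"].sum()<900: continue
        m=s["region"];v,u=np.nonzero(m);zc=cloud("top",d,m);
        P=ray("top",u,v,.012)[:,:2]
        sel=(d[v,u]>0);zz=np.zeros(len(u));zz[sel]=zc[:,2];P=P[(zz>.006)&(zz<.017)]
        (x,y),(a,b),t=cv2.minAreaRect((P*1000).astype(np.float32));print(n,x,y,a,b,t)
        # colour-based bay: saturated
        hsv=cv2.cvtColor(p,cv2.COLOR_BGR2HSV);k=m&(hsv[...,1]>150)
        print("  sat centroid@.012",ray("top",*np.argwhere(k).mean(0)[::-1],.012)[:2].round(4))
C=cloud("top",d,np.ones(d.shape,bool))
g=C[(C[:,2]>.09)&(C[:,0]<.75)&(C[:,0]>.3)&(abs(C[:,1]-.15)<.4)]
for y0 in np.arange(-.25,.55,.05):
    q=g[(g[:,1]>=y0)&(g[:,1]<y0+.05)]
    if len(q): print("y",round(y0,2),"min x",q[:,0].min().round(3),"z there",q[q[:,0].argmin(),2].round(3),"maxz",q[:,2].max().round(3))
plan(.4242,.1598,.12,92.9)
E
```

```text
charger_blue 475.4505310058594 365.44989013671875 134.4549102783203 79.84547424316406 6.710587024688721
  sat centroid@.012 [0.4763 0.3666]
charger_yellow 597.4384765625 102.88909912109375 79.56816101074219 136.6121063232422 81.081787109375
  sat centroid@.012 [0.5995 0.1015]
charger_green 635.774658203125 237.67498779296875 79.81278991699219 134.32073974609375 88.871826171875
  sat centroid@.012 [0.6389 0.2371]
charger_green 597.4383544921875 102.88909912109375 79.56816101074219 136.61216735839844 81.08184051513672
  sat centroid@.012 [0.5995 0.1015]
y -0.25 min x 0.408 z there 0.097 maxz 0.131
y -0.2 min x 0.421 z there 0.101 maxz 0.121
y -0.15 min x 0.723 z there 0.228 maxz 0.321
y -0.1 min x 0.697 z there 0.186 maxz 0.341
y -0.05 min x 0.678 z there 0.259 maxz 0.343
y -0.0 min x 0.66 z there 0.298 maxz 0.343
y 0.05 min x 0.668 z there 0.262 maxz 0.342
y 0.45 min x 0.736 z there 0.277 maxz 0.32
y 0.5 min x 0.459 z there 0.094 maxz 0.327
pos [0.2328 0.5258 0.2245] rpy deg [179.99   0.   156.12] F [ 0.1 -0.2  0.1] w 0.0942 gf 0.0 t 1.4
twist units [ 0.   -0.   13.79]  THEN trans units [-7.504  3.453  2.09 ]
```

```bash
python3 -m pendant '[{"translation":[0,0,0],"twist":[0,0,0.985]},{"translation":[0,0,0],"twist":[0,0,0.985]},{"translation":[0,0,0],"twist":[0,0,0.985]},{"translation":[0,0,0],"twist":[0,0,0.985]},{"translation":[0,0,0],"twist":[0,0,0.985]},{"translation":[0,0,0],"twist":[0,0,0.985]},{"translation":[0,0,0],"twist":[0,0,0.985]},{"translation":[0,0,0],"twist":[0,0,0.985]},{"translation":[0,0,0],"twist":[0,0,0.985]},{"translation":[0,0,0],"twist":[0,0,0.985]}]' 0.32 40
python3 -m pendant '[{"translation":[0,0,0],"twist":[0,0,0.985]},{"translation":[0,0,0],"twist":[0,0,0.985]},{"translation":[0,0,0],"twist":[0,0,0.985]},{"translation":[0,0,0],"twist":[0,0,0.985]}]'
python3 -m pendant '[{"translation":[-0.75,0.345,0.2],"twist":[0,0,0]},{"translation":[-0.75,0.345,0.2],"twist":[0,0,0]},{"translation":[-0.75,0.345,0.2],"twist":[0,0,0]},{"translation":[-0.75,0.345,0.2],"twist":[0,0,0]},{"translation":[-0.75,0.345,0.2],"twist":[0,0,0]},{"translation":[-0.75,0.345,0.2],"twist":[0,0,0]},{"translation":[-0.75,0.345,0.2],"twist":[0,0,0]},{"translation":[-0.75,0.345,0.2],"twist":[0,0,0]},{"translation":[-0.75,0.345,0.2],"twist":[0,0,0]},{"translation":[-0.75,0.345,0.2],"twist":[0,0,0]}]'
python3 -c "
from h import *
plan(.4242,.1598,.12,92.9);plan(.4242,.1598,.047,92.9)"
```

```text
clock: 2.45
eef_pos: [0.2328, 0.5258, 0.2245]
ee_rot: [3.142, -0.0, 1.934]
force: [0.3, 0.5, -0.9]
width: 0.0635
gripper_force: 0.0
clock: 2.85
eef_pos: [0.2328, 0.5258, 0.2245]
ee_rot: [3.142, -0.0, 1.618]
force: [-0.3, 0.4, -0.4]
width: 0.064
gripper_force: 0.0
clock: 3.85
eef_pos: [0.4249, 0.1586, 0.1244]
ee_rot: [3.141, -0.0, 1.622]
force: [0.0, 0.3, -0.5]
width: 0.0638
gripper_force: 0.0
pos [0.4249 0.1586 0.1244] rpy deg [ 1.7994e+02 -2.0000e-02  9.2910e+01] F [ 0.   0.3 -0.5] w 0.0638 gf 0.0 t 3.9
twist units [ 0.01 -0.    0.  ]  THEN trans units [ 0.026 -0.012  0.088]
pos [0.4249 0.1586 0.1244] rpy deg [ 1.7994e+02 -2.0000e-02  9.2910e+01] F [ 0.   0.3 -0.5] w 0.0638 gf 0.0 t 3.9
twist units [ 0.01 -0.    0.  ]  THEN trans units [ 0.026 -0.012  1.548]
```

```bash
python3 -m pendant '[{"translation":[0.026,-0.012,0.5],"twist":[0,0,0]},{"translation":[0,0,0.5],"twist":[0,0,0]},{"translation":[0,0,0.35],"twist":[0,0,0]},{"translation":[0,0,0.2],"twist":[0,0,0]},{"translation":[0,0,0],"twist":[0,0,0]}]'
python3 -m pendant '[{"translation":[0,0,0],"twist":[0,0,0]},{"translation":[0,0,0],"twist":[0,0,0]},{"translation":[0,0,0],"twist":[0,0,0]},{"translation":[0,0,0],"twist":[0,0,0]},{"translation":[0,0,0],"twist":[0,0,0]}]' 1 40
python3 -m pendant '[{"translation":[0,0,-0.3],"twist":[0,0,0]},{"translation":[0,0,-0.6],"twist":[0,0,0]},{"translation":[0,0,-0.6],"twist":[0,0,0]},{"translation":[0,0,-0.2],"twist":[0,0,0]},{"translation":[0,0,0],"twist":[0,0,0]}]'
python3 -c "
from h import *
p,d=grab_frame('top');cv2.imwrite('pics/t2.png',cv2.resize(p[180:290,130:380],None,fx=3.2,fy=3.2))
for n in('pack_blue','pack_reject'):
  for s in silhouettes(n,'top')[:1]: print(n,s['score'],s['region'].sum(),rect('top',s['region'],.125 if 'blue' in n else .024))
plan(.4755,.3655,.13,186.7)"
```

```text
clock: 4.35
eef_pos: [0.4227, 0.1612, 0.046]
ee_rot: [-3.139, 0.0, 1.622]
force: [-0.5, 0.3, 0.0]
width: 0.0637
gripper_force: 0.0
clock: 4.85
eef_pos: [0.4244, 0.1617, 0.0479]
ee_rot: [3.139, -0.001, 1.622]
force: [-0.4, 1.2, 6.1]
width: 0.0438
gripper_force: 40.0
clock: 5.35
eef_pos: [0.4241, 0.1615, 0.1328]
ee_rot: [3.139, -0.001, 1.622]
force: [-0.4, -0.0, -2.0]
width: 0.0434
gripper_force: 40.0
pack_blue 0.47 92 (array([418.5, 120.8,  31.8,  18.6]), 15.5)
pos [0.4222 0.161  0.1305] rpy deg [-1.7982e+02  3.0000e-02  9.2910e+01] F [-0.1 -0.2 -2.1] w 0.0434 gf 40.0 t 5.5
twist units [ -0.03  -0.03 -20.46]  THEN trans units [-1.536  3.937  0.01 ]
```

View pics/t2.png

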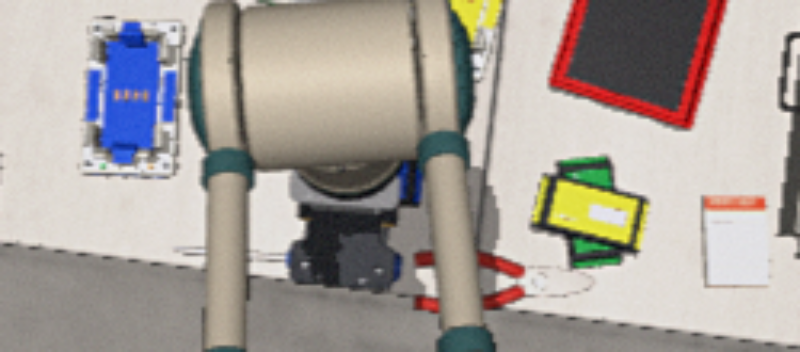

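The view is mostly covered by the arm; the blue pack shows between the fingers (~405,185), and the chargers and the yellow pile are undisturbed.

```bash
python3 -m pendant '[{"translation":[0,0,0],"twist":[0,0,-1]},{"translation":[0,0,0],"twist":[0,0,-1]},{"translation":[0,0,0],"twist":[0,0,-1]},{"translation":[0,0,0],"twist":[0,0,-1]},{"translation":[0,0,0],"twist":[0,0,-1]},{"translation":[0,0,0],"twist":[0,0,-1]},{"translation":[0,0,0],"twist":[0,0,-1]},{"translation":[0,0,0],"twist":[0,0,-1]},{"translation":[0,0,0],"twist":[0,0,-1]},{"translation":[0,0,0],"twist":[0,0,-1]}]' >/dev/null
python3 -m pendant '[{"translation":[0,0,0],"twist":[0,0,-1]},{"translation":[0,0,0],"twist":[0,0,-1]},{"translation":[0,0,0],"twist":[0,0,-1]},{"translation":[0,0,0],"twist":[0,0,-1]},{"translation":[0,0,0],"twist":[0,0,-1]},{"translation":[0,0,0],"twist":[0,0,-1]},{"translation":[0,0,0],"twist":[0,0,-1]},{"translation":[0,0,0],"twist":[0,0,-1]},{"translation":[0,0,0],"twist":[0,0,-1]},{"translation":[0,0,0],"twist":[0,0,-1]}]' >/dev/null
python3 -m pendant '[{"translation":[-0.2,0.45,0],"twist":[0,0,-0.46]},{"translation":[-0.2,0.5,0],"twist":[0,0,0]},{"translation":[-0.2,0.5,0],"twist":[0,0,0]},{"translation":[-0.2,0.5,0],"twist":[0,0,0]},{"translation":[-0.2,0.5,0],"twist":[0,0,0]},{"translation":[-0.2,0.5,0],"twist":[0,0,0]},{"translation":[-0.2,0.5,0],"twist":[0,0,0]},{"translation":[-0.14,0.49,0],"twist":[0,0,0]},{"translation":[0,0,0],"twist":[0,0,0]},{"translation":[0,0,0],"twist":[0,0,0]}]'
python3 -c "
from h import *
p,d=grab_frame('top');cv2.imwrite('pics/t3.png',cv2.resize(p[100:290,130:380],None,fx=3.2,fy=3.2))
q,e=grab_frame('side');cv2.imwrite('pics/s3.png',cv2.resize(q[130:230,150:300],None,fx=5,fy=5))
for n in('pack_blue',):
  for s in silhouettes(n,'top')[:1]: print(n,s['score'],s['region'].sum(),rect('top',s['region'],.13))
plan(.4755,.3655,.055,186.7)"
```

```text
clock: 8.5
eef_pos: [0.4767, 0.3651, 0.1299]
ee_rot: [-3.139, -0.004, -3.024]
force: [-0.8, 0.2, -2.4]
width: 0.0438
gripper_force: 40.0
pos [0.4772 0.3644 0.1311] rpy deg [-1.7993e+02 -1.1000e-01 -1.7334e+02] F [ 0.3 -0.5 -1.4] w 0.0438 gf 40.0 t 8.7
twist units [-0.02 -0.02 -0.01]  THEN trans units [0.031 0.026 1.523]
```

View pics/t3.png

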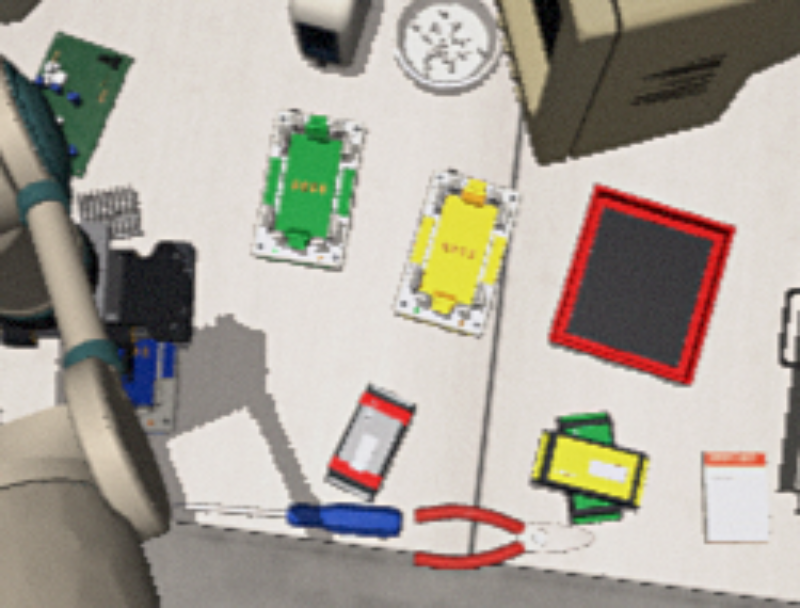

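Reject pack now fully visible at crop (372,441), yellow pile untouched; the blue pack is held over the blue charger at (150,370).

```bash
python3 -m pendant '[{"translation":[0.02,0.02,0.3],"twist":[0,0,0]},{"translation":[0,0,0.4],"twist":[0,0,0]},{"translation":[0,0,0.4],"twist":[0,0,0]},{"translation":[0,0,0.2],"twist":[0,0,0]},{"translation":[0,0,0.1],"twist":[0,0,0]},{"translation":[0,0,0],"twist":[0,0,0]}]'
python3 -m pendant '[{"translation":[0,0,0.06],"twist":[0,0,0]},{"translation":[0,0,0.06],"twist":[0,0,0]},{"translation":[0,0,0.06],"twist":[0,0,0]},{"translation":[0,0,0],"twist":[0,0,0]}]'
```

```text
clock: 9.25
eef_pos: [0.4766, 0.366, 0.0617]
ee_rot: [-3.141, -0.001, -3.025]
force: [0.3, 0.5, -1.5]
width: 0.0436
gripper_force: 40.0
clock: 9.65
eef_pos: [0.4742, 0.3663, 0.0535]
ee_rot: [3.142, -0.004, -3.025]
force: [-5.5, -0.3, 2.7]
width: 0.0439
gripper_force: 40.0
```

```bash
python3 -m pendant '[{"translation":[0.02,0,0.05],"twist":[0,0,0]},{"translation":[0,0,0.05],"twist":[0,0,0]},{"translation":[0,0,0.05],"twist":[0,0,0]},{"translation":[0,0,0],"twist":[0,0,0]}]' - 60
python3 -m pendant '[{"translation":[0,0,0.06],"twist":[0,0,0]},{"translation":[0,0,0.06],"twist":[0,0,0]},{"translation":[0,0,0],"twist":[0,0,0]}]'
```

```text
clock: 10.05
eef_pos: [0.4737, 0.3666, 0.046]
ee_rot: [3.141, -0.003, -3.025]
force: [-5.3, 0.9, 2.6]
width: 0.0434
gripper_force: 60.0
clock: 10.35
eef_pos: [0.4736, 0.3657, 0.0381]
ee_rot: [-3.14, -0.004, -3.025]
force: [-4.5, 0.8, -7.5]
width: 0.0435
gripper_force: 60.0
```

```bash
python3 -m pendant '[{"translation":[0,0,0.05],"twist":[0,0,0]},{"translation":[0,0,0.03],"twist":[0,0,0]},{"translation":[0,0,0],"twist":[0,0,0]}]'
python3 -m pendant '[{"translation":[0,0,0.04],"twist":[0,0,0]},{"translation":[0,0,0],"twist":[0,0,0]}]'
```

```text
clock: 10.65
eef_pos: [0.474, 0.3657, 0.0359]
ee_rot: [-3.141, -0.004, -3.025]
force: [-7.5, -1.9, 3.6]
width: 0.0436
gripper_force: 60.0
clock: 10.85
eef_pos: [0.474, 0.3657, 0.0358]
ee_rot: [-3.141, -0.003, -3.025]
force: [-10.0, -3.5, 14.2]
width: 0.0434
gripper_force: 60.0
```

```bash
python3 -m pendant '[{"translation":[0,0,0.05],"twist":[0,0,0]},{"translation":[0,0,0.03],"twist":[0,0,0]},{"translation":[0,0,0],"twist":[0,0,0]}]'
python3 -m pendant '[{"translation":[0,0,-0.1],"twist":[0,0,0]},{"translation":[0,0,0],"twist":[0,0,0]},{"translation":[0,0,0],"twist":[0,0,0]}]' 0.35
python3 -m pendant '[{"translation":[0,0,-0.5],"twist":[0,0,0]},{"translation":[0,0,-0.7],"twist":[0,0,0]},{"translation":[0,0,-0.6],"twist":[0,0,0]},{"translation":[0,-0.9,0],"twist":[0,0,0]},{"translation":[0,-0.9,0],"twist":[0,0,0]},{"translation":[0,-0.9,0],"twist":[0,0,0]},{"translation":[0,-0.9,0],"twist":[0,0,0]},{"translation":[0,0,0],"twist":[0,0,0]}]'
python3 -c "
from h import *
p,d=grab_frame('top')
hsv=cv2.cvtColor(p,cv2.COLOR_BGR2HSV)
cv2.imwrite('pics/t4.png',cv2.resize(p[140:280,140:320],None,fx=4,fy=4))
for n,z in(('pack_blue',.036),('pack_reject',.024),('charger_blue',.012)):
  for s in silhouettes(n,'top')[:1]: print(n,s['score'],s['region'].sum(),rect('top',s['region'],z),np.percentile(cloud('top',d,s['region'])[:,2],[5,50,95]))
plan(.4248,.1566,.12,163.6)"
```

```text
clock: 11.15
eef_pos: [0.4741, 0.3657, 0.0357]
ee_rot: [-3.141, -0.002, -3.025]
force: [-14.8, -7.9, 37.0]
width: 0.0436
gripper_force: 60.0
clock: 11.45
eef_pos: [0.4776, 0.367, 0.0351]
ee_rot: [3.141, 0.004, -3.025]
force: [0.3, 0.1, 1.0]
width: 0.0606
gripper_force: 0.0
clock: 12.25
eef_pos: [0.4978, 0.1829, 0.1239]
ee_rot: [-3.139, 0.0, -3.03]
force: [0.8, 0.8, 1.0]
width: 0.0609
gripper_force: 0.0
pack_reject 0.85 361 (array([435.9, 152.1,  67.7,  44.7]), -17.2) [0.00824818 0.02320743 0.02671394]
charger_blue 0.91 905 (array([474.3, 366.6, 137. ,  84.1]), 7.3) [0.00591833 0.01258662 0.03861529]
pos [0.4971 0.1885 0.1242] rpy deg [ 1.7997e+02  2.0000e-02 -1.7329e+02] F [ 0.1 -0.1  0.4] w 0.0608 gf 0.0 t 12.4
twist units [0.01 0.   5.04]  THEN trans units [ 1.208 -1.02   0.084]
```

View pics/t4.png

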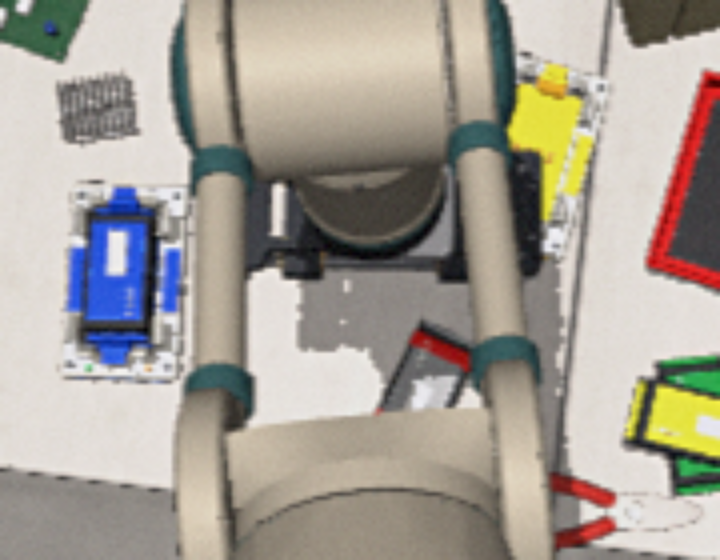

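Blue pack sits in the blue charger (crop 118,270) with latches visible over its ends; reject pack at crop (430,370), partly hidden.

```bash
python3 -m pendant '[{"translation":[0.12,-0.1,0],"twist":[0,0,0.84]},{"translation":[0.12,-0.1,0],"twist":[0,0,0.84]},{"translation":[0.12,-0.1,0],"twist":[0,0,0.84]},{"translation":[0.12,-0.1,0],"twist":[0,0,0.84]},{"translation":[0.12,-0.1,0],"twist":[0,0,0.84]},{"translation":[0.12,-0.1,0],"twist":[0,0,0.84]},{"translation":[0.2,-0.1,0],"twist":[0,0,0]},{"translation":[0.2,-0.1,0],"twist":[0,0,0]},{"translation":[0,0,0],"twist":[0,0,0]}]' 0.3
python3 -c "
from h import *
im=cv2.imread('pics/t3.png')[380:505,320:425];hsv=cv2.cvtColor(im,cv2.COLOR_BGR2HSV).astype(int)
b=im.astype(int)
red=(b[...,2]-b[...,1]>70)
ys,xs=np.nonzero(red);u=(xs+320+.5)/3.2-.5+130;v=(ys+380+.5)/3.2-.5+100
P=ray('top',u,v,.024)[:,:2]*1000
(x,y),(a,c),t=cv2.minAreaRect(P.astype(np.float32));print(x,y,a,c,t,P.mean(0))
plan(.4248,.1566,.12,163.6)"
```

```text
clock: 13.35
eef_pos: [0.4353, 0.1562, 0.1243]
ee_rot: [-3.141, -0.002, 2.857]
force: [0.4, 0.8, 0.7]
width: 0.0659
gripper_force: 0.0
425.552978515625 155.1471710205078 44.718658447265625 70.75895690917969 72.27998352050781 [425.62104627 154.61522085]
pos [0.4353 0.1562 0.1243] rpy deg [-1.7997e+02 -1.0000e-01  1.6372e+02] F [0.4 0.8 0.7] w 0.0659 gf 0.0 t 13.3
twist units [-0.01 -0.02  0.03]  THEN trans units [ 0.204 -0.051  0.085]
```

```bash
python3 -m pendant '[{"translation":[0.2,-0.03,0.3],"twist":[0,0,0.25]},{"translation":[0,0,0.6],"twist":[0,0,0]},{"translation":[0,0,0.6],"twist":[0,0,0]},{"translation":[0,0,0.35],"twist":[0,0,0]},{"translation":[0,0,0.12],"twist":[0,0,0]},{"translation":[0,0,0],"twist":[0,0,0]}]'
python3 -m pendant '[{"translation":[0,0,0],"twist":[0,0,0]},{"translation":[0,0,0],"twist":[0,0,0]},{"translation":[0,0,0],"twist":[0,0,0]},{"translation":[0,0,0],"twist":[0,0,0]}]' 1 40
python3 -m pendant '[{"translation":[0,0,-0.3],"twist":[0,0,0]},{"translation":[0,0,-0.6],"twist":[0,0,0]},{"translation":[0,0,-0.6],"twist":[0,0,0]},{"translation":[0,0,-0.3],"twist":[0,0,0]},{"translation":[0,0,0],"twist":[0,0,0]}]'
python3 -c "
from h import *
plan(.586,-.054,.12,168.9)"
```

```text
clock: 13.95
eef_pos: [0.4273, 0.1573, 0.0255]
ee_rot: [-3.141, -0.001, 2.836]
force: [0.8, -1.0, -0.5]
width: 0.0658
gripper_force: 0.0
clock: 14.35
eef_pos: [0.428, 0.1571, 0.0268]
ee_rot: [3.141, 0.002, 2.836]
force: [-0.5, -0.7, 5.0]
width: 0.0435
gripper_force: 40.0
clock: 14.85
eef_pos: [0.4291, 0.1576, 0.1181]
ee_rot: [3.139, 0.005, 2.835]
force: [-0.3, 0.3, -1.1]
width: 0.0436
gripper_force: 40.0
pos [0.4291 0.1576 0.1181] rpy deg [179.83   0.27 162.44] F [-0.3  0.3 -1.1] w 0.0436 gf 40.0 t 14.8
twist units [ 0.03  0.06 -1.41]  THEN trans units [-3.894 -3.549 -0.038]
```

```bash
python3 -m pendant '[{"translation":[-0.5,-0.4,0],"twist":[0,0,-0.7]},{"translation":[-0.5,-0.5,0],"twist":[0,0,-0.7]},{"translation":[-0.5,-0.5,0],"twist":[0,0,0]},{"translation":[-0.5,-0.5,0],"twist":[0,0,0]},{"translation":[-0.5,-0.5,0],"twist":[0,0,0]},{"translation":[-0.5,-0.5,0],"twist":[0,0,0]},{"translation":[-0.5,-0.5,0],"twist":[0,0,0]},{"translation":[-0.35,-0.2,0.3],"twist":[0,0,0]},{"translation":[0,0,0.5],"twist":[0,0,0]},{"translation":[0,0,0],"twist":[0,0,0]}]'
python3 -c "
from h import *
plan(.586,-.054,.033,168.9)"
```

```text
clock: 15.85
eef_pos: [0.5736, -0.0597, 0.0714]
ee_rot: [3.141, -0.01, 2.946]
force: [-0.9, 0.2, -0.8]
width: 0.0438
gripper_force: 40.0
pos [ 0.5736 -0.0597  0.0714] rpy deg [179.97  -0.56 168.79] F [-0.9  0.2 -0.8] w 0.0438 gf 40.0 t 15.8
twist units [ 0.01 -0.12 -0.02]  THEN trans units [-0.221  0.159  0.769]
```

```bash
python3 -m pendant '[{"translation":[-0.22,0.16,0.2],"twist":[0,-0.1,0]},{"translation":[0,0,0.35],"twist":[0,0,0]},{"translation":[0,0,0.2],"twist":[0,0,0]},{"translation":[0,0,0.08],"twist":[0,0,0]},{"translation":[0,0,0],"twist":[0,0,0]}]'
python3 -m pendant '[{"translation":[0,0,0],"twist":[0,0,0]},{"translation":[0,0,0],"twist":[0,0,0]},{"translation":[0,0,0],"twist":[0,0,0]}]' 0.35 
python3 -m pendant '[{"translation":[0,0,-0.5],"twist":[0,0,0]},{"translation":[0,0,-0.7],"twist":[0,0,0]},{"translation":[0,0,-0.6],"twist":[0,0,0]},{"translation":[0,0,0],"twist":[0,0,0]}]'
python3 -c "
from h import *
plan(.4232,-.024,.12,83.3)"
```

```text
clock: 16.35
eef_pos: [0.5894, -0.0537, 0.0342]
ee_rot: [3.141, 0.007, 2.948]
force: [0.1, 0.5, -0.8]
width: 0.0435
gripper_force: 40.0
clock: 16.65
eef_pos: [0.5902, -0.0543, 0.0354]
ee_rot: [3.142, 0.01, 2.947]
force: [-0.5, -0.3, -0.1]
width: 0.0609
gripper_force: 0.0
clock: 17.05
eef_pos: [0.5922, -0.0547, 0.1295]
ee_rot: [-3.142, 0.018, 2.947]
force: [0.3, -0.2, 0.5]
width: 0.0608
gripper_force: 0.0
pos [ 0.5922 -0.0547  0.1295] rpy deg [-180.      1.05  168.86] F [ 0.3 -0.2  0.5] w 0.0608 gf 0.0 t 17.1
twist units [ 0.17  0.18 18.67]  THEN trans units [ 0.216 -3.428  0.191]
```

```bash
python3 -m pendant '[{"translation":[0,0,0],"twist":[0,0,1]},{"translation":[0,0,0],"twist":[0,0,1]},{"translation":[0,0,0],"twist":[0,0,1]},{"translation":[0,0,0],"twist":[0,0,1]},{"translation":[0,0,0],"twist":[0,0,1]},{"translation":[0,0,0],"twist":[0,0,1]},{"translation":[0,0,0],"twist":[0,0,1]},{"translation":[0,0,0],"twist":[0,0,1]},{"translation":[0,0,0],"twist":[0,0,1]},{"translation":[0,0,0],"twist":[0,0,1]}]' 0.32 >/dev/null
python3 -m pendant '[{"translation":[0,0,0],"twist":[0,0,1]},{"translation":[0,0,0],"twist":[0,0,1]},{"translation":[0,0,0],"twist":[0,0,1]},{"translation":[0,0,0],"twist":[0,0,1]},{"translation":[0,0,0],"twist":[0,0,1]},{"translation":[0,0,0],"twist":[0,0,1]},{"translation":[0,0,0],"twist":[0,0,1]},{"translation":[0,0,0],"twist":[0,0,1]},{"translation":[0,0,0],"twist":[0,0,0.67]},{"translation":[0,0,0],"twist":[0,0,0]}]'
python3 -c "
from h import *
p,d=grab_frame('top')
for n,z in(('pack_yellow',.048),('pack_green',.024),('pack_blue',.036)):
  for s in silhouettes(n,'top')[:1]: print(n,s['score'],s['region'].sum(),rect('top',s['region'],z),np.percentile(cloud('top',d,s['region'])[:,2],[5,50,95]))
plan(.4232,-.024,.12,83.3)"
```

```text
clock: 19.05
eef_pos: [0.5884, -0.054, 0.1237]
ee_rot: [3.135, 0.0, 1.454]
force: [0.4, 0.3, -0.3]
width: 0.0638
gripper_force: 0.0
pack_yellow 0.79 354 (array([425.4,  -8.3,  56.1,  42.6]), 83.3) [0.03398344 0.04713641 0.05062583]
pack_green 0.74 170 (array([425.6, -27.1,  89. ,  39.6]), 8.0) [0.00798592 0.02269384 0.02677904]
pack_blue 0.76 539 (array([472.8, 364.8,  85.9,  46.4]), 6.5) [0.02187552 0.0353174  0.03905203]
pos [ 0.5887 -0.054   0.1241] rpy deg [1.7957e+02 3.0000e-02 8.3320e+01] F [-0.3  0.1  0.2] w 0.064 gf 0.0 t 19.2
twist units [0.09 0.01 0.01]  THEN trans units [ 0.21  -3.357  0.083]
```

```bash
python3 -m pendant '[{"translation":[0.03,-0.6,0],"twist":[0.09,0,0]},{"translation":[0.03,-0.6,0],"twist":[0,0,0]},{"translation":[0.03,-0.6,0],"twist":[0,0,0]},{"translation":[0.04,-0.6,0],"twist":[0,0,0]},{"translation":[0.04,-0.6,0],"twist":[0,0,0]},{"translation":[0.04,-0.36,0],"twist":[0,0,0]},{"translation":[0,0,0],"twist":[0,0,0]},{"translation":[0,0,0],"twist":[0,0,0]}]'
python3 -c "
from h import *
plan(.4232,-.024,.047,83.3)"
```

```text
clock: 20.05
eef_pos: [0.4243, -0.0242, 0.1245]
ee_rot: [3.138, 0.001, 1.454]
force: [0.1, -0.3, -0.3]
width: 0.0638
gripper_force: 0.0
pos [ 0.4243 -0.0242  0.1245] rpy deg [1.7982e+02 5.0000e-02 8.3300e+01] F [ 0.1 -0.3 -0.3] w 0.0638 gf 0.0 t 20.1
twist units [0.04 0.01 0.  ]  THEN trans units [ 0.002 -0.023  1.551]
```

```bash
python3 -m pendant '[{"translation":[0,-0.02,0.5],"twist":[0,0,0]},{"translation":[0,0,0.5],"twist":[0,0,0]},{"translation":[0,0,0.35],"twist":[0,0,0]},{"translation":[0,0,0.18],"twist":[0,0,0]},{"translation":[0,0,0],"twist":[0,0,0]}]'
python3 -m pendant '[{"translation":[0,0,0],"twist":[0,0,0]},{"translation":[0,0,0],"twist":[0,0,0]},{"translation":[0,0,0],"twist":[0,0,0]},{"translation":[0,0,0],"twist":[0,0,0]}]' 1 50
python3 -m pendant '[{"translation":[0,0,-0.3],"twist":[0,0,0]},{"translation":[0,0,-0.6],"twist":[0,0,0]},{"translation":[0,0,-0.6],"twist":[0,0,0]},{"translation":[0,0,-0.2],"twist":[0,0,0]},{"translation":[0,0,0],"twist":[0,0,0]}]'
python3 -c "
from h import *
plan(.597,.103,.13,171.7)"
```

```text
clock: 20.55
eef_pos: [0.4228, -0.0241, 0.0466]
ee_rot: [-3.141, 0.0, 1.454]
force: [-0.6, -0.1, -0.9]
width: 0.0641
gripper_force: 0.0
clock: 20.95
eef_pos: [0.4235, -0.0241, 0.0484]
ee_rot: [3.138, 0.001, 1.453]
force: [0.4, -0.4, 2.5]
width: 0.0435
gripper_force: 50.0
clock: 21.45
eef_pos: [0.423, -0.024, 0.1336]
ee_rot: [3.138, 0.001, 1.454]
force: [-0.1, 0.0, -2.7]
width: 0.0435
gripper_force: 50.0
pos [ 0.423  -0.024   0.1336] rpy deg [1.7977e+02 5.0000e-02 8.3290e+01] F [-0.1  0.  -2.7] w 0.0435 gf 50.0 t 21.4
twist units [  0.03   0.05 -19.29]  THEN trans units [-3.077  3.016  0.072]
```

```bash
python3 -m pendant '[{"translation":[0,0,0],"twist":[0,0,-1]},{"translation":[0,0,0],"twist":[0,0,-1]},{"translation":[0,0,0],"twist":[0,0,-1]},{"translation":[0,0,0],"twist":[0,0,-1]},{"translation":[0,0,0],"twist":[0,0,-1]},{"translation":[0,0,0],"twist":[0,0,-1]},{"translation":[0,0,0],"twist":[0,0,-1]},{"translation":[0,0,0],"twist":[0,0,-1]},{"translation":[0,0,0],"twist":[0,0,-1]},{"translation":[0,0,0],"twist":[0,0,-1]}]' >/dev/null
python3 -m pendant '[{"translation":[0,0,0],"twist":[0,0,-1]},{"translation":[0,0,0],"twist":[0,0,-1]},{"translation":[0,0,0],"twist":[0,0,-1]},{"translation":[0,0,0],"twist":[0,0,-1]},{"translation":[0,0,0],"twist":[0,0,-1]},{"translation":[0,0,0],"twist":[0,0,-1]},{"translation":[0,0,0],"twist":[0,0,-1]},{"translation":[0,0,0],"twist":[0,0,-1]},{"translation":[0,0,0],"twist":[0,0,-1]},{"translation":[0,0,0],"twist":[0,0,-0.25]}]' >/dev/null
python3 -m pendant '[{"translation":[-0.4,0.4,0],"twist":[0,0,0]},{"translation":[-0.45,0.45,0],"twist":[0,0,0]},{"translation":[-0.45,0.45,0],"twist":[0,0,0]},{"translation":[-0.45,0.45,0],"twist":[0,0,0]},{"translation":[-0.45,0.45,0],"twist":[0,0,0]},{"translation":[-0.45,0.45,0],"twist":[0,0,0]},{"translation":[-0.4,0.37,0],"twist":[0,0,0]},{"translation":[0,0,0],"twist":[0,0,0]},{"translation":[0,0,0],"twist":[0,0,0]}]'
python3 -c "
from h import *
plan(.596,.103,.06,171.8)
p,d=grab_frame('side');cv2.imwrite('pics/s5.png',cv2.resize(p[100:240,190:340],None,fx=4,fy=4))"
```

```text
clock: 24.35
eef_pos: [0.5944, 0.1032, 0.1308]
ee_rot: [-3.14, -0.003, 2.994]
force: [0.1, -1.0, -2.5]
width: 0.0437
gripper_force: 50.0
pos [0.5944 0.1032 0.1308] rpy deg [-1.7991e+02 -1.6000e-01  1.7153e+02] F [ 0.1 -1.  -2.5] w 0.0437 gf 50.0 t 24.4
twist units [-0.02 -0.04 -0.06]  THEN trans units [-3.300e-02  1.000e-03  1.416e+00]
```

View pics/s5.png

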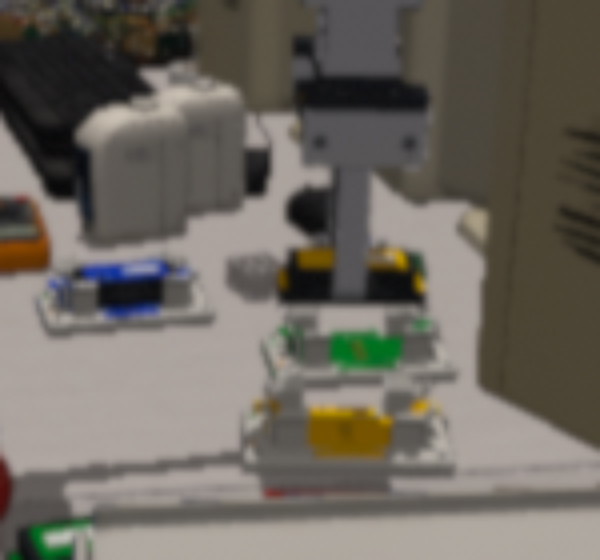

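Yellow pack is held level above the yellow charger (crop 350,275 over 350,440); blue sits flat in its charger at (130,290).

```bash
python3 -m pendant '[{"translation":[-0.02,0,0.3],"twist":[0,0,-0.05]},{"translation":[0,0,0.4],"twist":[0,0,0]},{"translation":[0,0,0.4],"twist":[0,0,0]},{"translation":[0,0,0.2],"twist":[0,0,0]},{"translation":[0,0,0.1],"twist":[0,0,0]},{"translation":[0,0,0],"twist":[0,0,0]}]' - 60
python3 -m pendant '[{"translation":[0,0,0.06],"twist":[0,0,0]},{"translation":[0,0,0.06],"twist":[0,0,0]},{"translation":[0,0,0.06],"twist":[0,0,0]},{"translation":[0,0,0],"twist":[0,0,0]}]'
```

```text
clock: 25.0
eef_pos: [0.5958, 0.1025, 0.0623]
ee_rot: [-3.141, -0.0, 2.997]
force: [-0.6, -0.5, -2.8]
width: 0.0438
gripper_force: 60.0
clock: 25.4
eef_pos: [0.5962, 0.1029, 0.0535]
ee_rot: [-3.141, 0.0, 2.998]
force: [-0.2, -0.3, -2.6]
width: 0.0432
gripper_force: 60.0
```

```bash
python3 -m pendant '[{"translation":[0,0,0.06],"twist":[0,0,0]},{"translation":[0,0,0.06],"twist":[0,0,0]},{"translation":[0,0,0.06],"twist":[0,0,0]},{"translation":[0,0,0],"twist":[0,0,0]}]'
python3 -m pendant '[{"translation":[0,0,0.06],"twist":[0,0,0]},{"translation":[0,0,0.06],"twist":[0,0,0]},{"translation":[0,0,0.04],"twist":[0,0,0]},{"translation":[0,0,0],"twist":[0,0,0]}]'
```

```text
clock: 25.8
eef_pos: [0.5964, 0.1031, 0.0448]
ee_rot: [-3.141, 0.001, 2.997]
force: [-0.8, 0.2, 0.8]
width: 0.0436
gripper_force: 60.0
clock: 26.2
eef_pos: [0.5963, 0.1027, 0.0366]
ee_rot: [-3.141, 0.0, 2.998]
force: [-1.3, 0.7, 2.3]
width: 0.0437
gripper_force: 60.0
```

```bash
python3 -m pendant '[{"translation":[0,0,0.05],"twist":[0,0,0]},{"translation":[0,0,0.04],"twist":[0,0,0]},{"translation":[0,0,0],"twist":[0,0,0]}]'
python3 -m pendant '[{"translation":[0,0,0.04],"twist":[0,0,0]},{"translation":[0,0,0],"twist":[0,0,0]}]'
```

```text
clock: 26.5
eef_pos: [0.5963, 0.1027, 0.0364]
ee_rot: [-3.141, 0.002, 2.998]
force: [-8.4, -2.7, 26.2]
width: 0.0436
gripper_force: 60.0
clock: 26.7
eef_pos: [0.5963, 0.1027, 0.0364]
ee_rot: [-3.141, 0.003, 2.998]
force: [-11.5, -1.9, 36.3]
width: 0.0439
gripper_force: 60.0
```

Bottomed solidly. Release, retreat, check, and measure the green pack.

```bash
python3 -m pendant '[{"translation":[0,0,-0.12],"twist":[0,0,0]},{"translation":[0,0,0],"twist":[0,0,0]},{"translation":[0,0,0],"twist":[0,0,0]}]' 0.35
python3 -m pendant '[{"translation":[0,0,-0.5],"twist":[0,0,0]},{"translation":[0,0,-0.7],"twist":[0,0,0]},{"translation":[0,0,-0.6],"twist":[0,0,0]},{"translation":[0,0.9,0],"twist":[0,0,-0.9]},{"translation":[0,0.9,0],"twist":[0,0,-0.9]},{"translation":[0,0.9,0],"twist":[0,0,-0.9]},{"translation":[0,0.9,0],"twist":[0,0,-0.9]},{"translation":[0,0,0],"twist":[0,0,0]}]'
python3 -c "
from h import *
p,d=grab_frame('top');cv2.imwrite('pics/t6.png',cv2.resize(p[140:280,220:400],None,fx=4,fy=4))
for n,z in(('pack_yellow',.036),('pack_green',.024),('pack_blue',.036),('pack_reject',.027),('tags',.011)):
  for s in silhouettes(n,'top')[:1]: print(n,s['score'],s['region'].sum(),rect('top',s['region'],z),np.percentile(cloud('top',d,s['region'])[:,2],[5,50,95]))
plan(.4254,-.027,.12,192.3)"
```

```text
clock: 27.0
eef_pos: [0.5968, 0.1028, 0.0358]
ee_rot: [-3.141, 0.001, 2.998]
force: [0.5, -0.2, -0.2]
width: 0.0601
gripper_force: 0.0
clock: 27.8
eef_pos: [0.602, 0.2878, 0.1243]
ee_rot: [3.14, -0.0, -2.992]
force: [-0.4, 0.1, 0.1]
width: 0.0613
gripper_force: 0.0
pack_green 0.71 598 (array([425.8, -26.8,  89.4,  46.7]), 13.6) [0.00732896 0.02302259 0.02650644]
pack_reject 0.89 497 (array([583.4, -50.6,  88.9,  43.6]), -11.1) [0.01226182 0.02609216 0.02988616]
tags 0.66 631 (array([ 415.7, -150.5,   78.8,   59.4]), 7.3) [4.87131213e-05 9.92508957e-03 1.31287385e-02]
pos [0.6029 0.2807 0.1256] rpy deg [-1.7992e+02 -1.0000e-02 -1.7185e+02] F [-0.8 -0.  -0.7] w 0.0608 gf 0.0 t 28.1
twist units [-0.02 -0.   -0.91]  THEN trans units [ 4.78  -5.256  0.111]
```

View pics/t6.png

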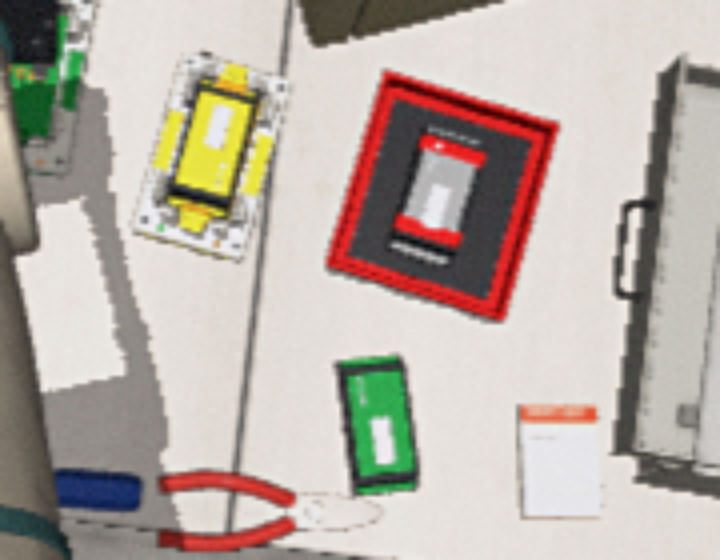

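Yellow pack sits in its charger (crop 215,140), reject lies in the tray (440,195), and green is free at (380,425).

```bash
python3 -m pendant '[{"translation":[0,0,0],"twist":[0,0,-1]},{"translation":[0.55,-0.6,0],"twist":[0,0,0]},{"translation":[0.55,-0.6,0],"twist":[0,0,0]},{"translation":[0.55,-0.6,0],"twist":[0,0,0]},{"translation":[0.55,-0.6,0],"twist":[0,0,0]},{"translation":[0.55,-0.6,0],"twist":[0,0,0]},{"translation":[0.55,-0.6,0],"twist":[0,0,0]},{"translation":[0.55,-0.6,0],"twist":[0,0,0]},{"translation":[0.55,-0.6,0],"twist":[0,0,0]},{"translation":[0.35,-0.45,0],"twist":[0,0,0]}]' 0.3
python3 -m pendant '[{"translation":[0,0,0],"twist":[0,0,0]},{"translation":[0,0,0],"twist":[0,0,0]}]'
python3 -c "
from h import *
plan(.4256,-.027,.0235,192.8)"
```

```text
clock: 29.1
eef_pos: [0.4273, -0.029, 0.1263]
ee_rot: [-3.14, 0.0, -2.92]
force: [0.8, 0.2, -0.2]
width: 0.0659
gripper_force: 0.0
clock: 29.3
eef_pos: [0.4297, -0.0274, 0.1265]
ee_rot: [-3.141, 0.002, -2.921]
force: [-0.7, 0.1, 0.6]
width: 0.066
gripper_force: 0.0
pos [ 0.4297 -0.0274  0.1265] rpy deg [-1.7996e+02  1.1000e-01 -1.6737e+02] F [-0.7  0.1  0.6] w 0.066 gf 0.0 t 29.3
twist units [-0.01  0.02 -0.04]  THEN trans units [0.077 0.025 2.059]
```

```bash
python3 -m pendant '[{"translation":[0.07,0.01,0.35],"twist":[0,0,0]},{"translation":[0,0,0.6],"twist":[0,0,0]},{"translation":[0,0,0.6],"twist":[0,0,0]},{"translation":[0,0,0.35],"twist":[0,0,0]},{"translation":[0,0,0.14],"twist":[0,0,0]},{"translation":[0,0,0],"twist":[0,0,0]}]'
python3 -m pendant '[{"translation":[0,0,0],"twist":[0,0,0]},{"translation":[0,0,0],"twist":[0,0,0]},{"translation":[0,0,0],"twist":[0,0,0]},{"translation":[0,0,0],"twist":[0,0,0]}]' 1 60
python3 -m pendant '[{"translation":[0,0,-0.3],"twist":[0,0,0]},{"translation":[0,0,-0.6],"twist":[0,0,0]},{"translation":[0,0,-0.6],"twist":[0,0,0]},{"translation":[0,0,-0.5],"twist":[0,0,0]},{"translation":[0,0,-0.1],"twist":[0,0,0]},{"translation":[0,0,0],"twist":[0,0,0]}]'
python3 -c "
from h import *
plan(.634,.2375,.13,179)"
```

```text
clock: 29.9
eef_pos: [0.4261, -0.0262, 0.0234]
ee_rot: [3.141, -0.001, -2.917]
force: [-0.2, 0.4, 0.3]
width: 0.0658
gripper_force: 0.0
clock: 30.3
eef_pos: [0.4271, -0.0272, 0.025]
ee_rot: [-3.14, 0.003, -2.917]
force: [0.3, 0.4, 4.0]
width: 0.0435
gripper_force: 60.0
clock: 30.9
eef_pos: [0.4262, -0.0268, 0.1294]
ee_rot: [-3.14, 0.002, -2.918]
force: [0.1, 0.5, -2.0]
width: 0.0438
gripper_force: 60.0
pos [ 0.4262 -0.0268  0.1294] rpy deg [-1.7993e+02  1.1000e-01 -1.6717e+02] F [ 0.1  0.5 -2. ] w 0.0438 gf 60.0 t 30.9
twist units [-0.01  0.03  3.02]  THEN trans units [-4.064  5.358 -0.011]
```

```bash
python3 -m pendant '[{"translation":[0,0,0],"twist":[0,0,1]},{"translation":[0,0,0],"twist":[0,0,1]},{"translation":[0,0,0],"twist":[0,0,1.0]},{"translation":[-0.5,0.65,0],"twist":[0,0,0]},{"translation":[-0.5,0.65,0],"twist":[0,0,0]},{"translation":[-0.5,0.65,0],"twist":[0,0,0]},{"translation":[-0.5,0.65,0],"twist":[0,0,0]},{"translation":[-0.5,0.65,0],"twist":[0,0,0]},{"translation":[-0.5,0.65,0],"twist":[0,0,0]},{"translation":[-0.5,0.65,0],"twist":[0,0,0]}]' >/dev/null
python3 -m pendant '[{"translation":[-0.4,0.6,0],"twist":[0,0,0]},{"translation":[-0.16,0.2,0],"twist":[0,0,0]},{"translation":[0,0,0],"twist":[0,0,0]},{"translation":[0,0,0],"twist":[0,0,0]}]'
python3 -c "
from h import *
plan(.634,.2375,.06,179)"
```

```text
clock: 32.3
eef_pos: [0.6316, 0.2362, 0.1273]
ee_rot: [-3.139, -0.003, 3.126]
force: [-0.2, -0.0, -1.3]
width: 0.0438
gripper_force: 60.0
pos [0.6316 0.2362 0.1273] rpy deg [-179.85   -0.19  179.09] F [-0.2 -0.  -1.3] w 0.0438 gf 60.0 t 32.3
twist units [-0.03 -0.04  0.02]  THEN trans units [-0.047  0.027  1.347]
```

```bash
python3 -m pendant '[{"translation":[-0.04,0.02,0.3],"twist":[0,0,0]},{"translation":[0,0,0.4],"twist":[0,0,0]},{"translation":[0,0,0.35],"twist":[0,0,0]},{"translation":[0,0,0.2],"twist":[0,0,0]},{"translation":[0,0,0.08],"twist":[0,0,0]},{"translation":[0,0,0],"twist":[0,0,0]}]'
python3 -m pendant '[{"translation":[0,0,0.06],"twist":[0,0,0]},{"translation":[0,0,0.06],"twist":[0,0,0]},{"translation":[0,0,0.06],"twist":[0,0,0]},{"translation":[0,0,0],"twist":[0,0,0]}]'
```

```text
clock: 32.9
eef_pos: [0.6349, 0.2377, 0.0621]
ee_rot: [-3.141, -0.0, 3.125]
force: [-0.3, 0.9, -1.2]
width: 0.0435
gripper_force: 60.0
clock: 33.3
eef_pos: [0.6364, 0.2385, 0.0541]
ee_rot: [-3.141, 0.003, 3.126]
force: [1.1, 0.3, -0.8]
width: 0.0435
gripper_force: 60.0
```

```bash
python3 -m pendant '[{"translation":[0,0,0.06],"twist":[0,0,0]},{"translation":[0,0,0.06],"twist":[0,0,0]},{"translation":[0,0,0.06],"twist":[0,0,0]},{"translation":[0,0,0],"twist":[0,0,0]}]'
python3 -m pendant '[{"translation":[0,0,0.06],"twist":[0,0,0]},{"translation":[0,0,0.06],"twist":[0,0,0]},{"translation":[0,0,0.04],"twist":[0,0,0]},{"translation":[0,0,0],"twist":[0,0,0]}]'
python3 -m pendant '[{"translation":[0,0,0.05],"twist":[0,0,0]},{"translation":[0,0,0.04],"twist":[0,0,0]},{"translation":[0,0,0],"twist":[0,0,0]}]'
```

```text
clock: 33.7
eef_pos: [0.6359, 0.2386, 0.0452]
ee_rot: [3.142, 0.002, 3.126]
force: [1.7, 0.5, 1.1]
width: 0.0432
gripper_force: 60.0
clock: 34.1
eef_pos: [0.6361, 0.2383, 0.0371]
ee_rot: [-3.141, 0.002, 3.126]
force: [1.4, 0.5, 4.8]
width: 0.0434
gripper_force: 60.0
clock: 34.4
eef_pos: [0.6361, 0.2383, 0.037]
ee_rot: [-3.141, 0.004, 3.126]
force: [-4.9, -1.7, 24.8]
width: 0.0435
gripper_force: 60.0
```

```bash
python3 -m pendant '[{"translation":[0,0,0.04],"twist":[0,0,0]},{"translation":[0,0,0],"twist":[0,0,0]}]'
python3 -m pendant '[{"translation":[0,0,-0.12],"twist":[0,0,0]},{"translation":[0,0,0],"twist":[0,0,0]},{"translation":[0,0,0],"twist":[0,0,0]}]' 0.35
python3 -m pendant '[{"translation":[0,0,-0.5],"twist":[0,0,0]},{"translation":[0,0,-0.7],"twist":[0,0,0]},{"translation":[0,0,-0.7],"twist":[0,0,0]},{"translation":[0.7,0.7,-0.5],"twist":[0,0,0]},{"translation":[0.7,0.7,-0.2],"twist":[0,0,0]},{"translation":[0.7,0.7,0],"twist":[0,0,0]},{"translation":[0.7,0.7,0],"twist":[0,0,0]},{"translation":[0.7,0.7,0],"twist":[0,0,0]},{"translation":[0.7,0.7,0],"twist":[0,0,0]},{"translation":[0,0,0],"twist":[0,0,0]}]'
python3 -c "
from h import *
p,d=grab_frame('top');cv2.imwrite('pics/t7.png',cv2.resize(p[120:280,140:400],None,fx=3,fy=3))
for n,z in(('pack_yellow',.036),('pack_green',.036),('pack_blue',.036),('pack_reject',.027),('tags',.011),('heatsink',.025)):
  for s in silhouettes(n,'top')[:1]: print(n,s['score'],s['region'].sum(),rect('top',s['region'],z),np.percentile(cloud('top',d,s['region'])[:,2],[5,50,95]))
"
```

```text
clock: 34.6
eef_pos: [0.6362, 0.2383, 0.037]
ee_rot: [-3.141, 0.005, 3.126]
force: [-6.5, -2.6, 32.8]
width: 0.0436
gripper_force: 60.0
clock: 34.9
eef_pos: [0.6344, 0.2382, 0.0351]
ee_rot: [-3.141, -0.002, 3.126]
force: [0.9, 0.3, -0.2]
width: 0.0605
gripper_force: 0.0
clock: 35.9
eef_pos: [0.4269, 0.4515, 0.1617]
ee_rot: [-3.141, -0.004, 3.132]
force: [-1.1, -0.6, -0.0]
width: 0.0614
gripper_force: 0.0
pack_yellow 0.76 510 (array([594.2, 103.9,  88.8,  44.6]), -8.3) [0.0223579  0.03519285 0.03893042]
pack_green 0.64 463 (array([633. , 239.3,  84.2,  43.5]), -1.1) [0.03021959 0.03561951 0.03883072]
pack_blue 0.88 590 (array([474. , 364.6,  88.6,  47.6]), 7.3) [0.02045859 0.03501253 0.0389839 ]
pack_reject 0.79 518 (array([583.5, -50.8,  89.7,  44.9]), -9.9) [0.01245058 0.02628927 0.02970729]
tags 0.57 618 (array([ 418.3, -150.2,   73.6,   58.9]), 7.3) [0.00222517 0.01005219 0.01352724]
heatsink 0.55 283 (array([586.5, 402.1,  51. ,  43.5]), -72.6) [0.00157566 0.01358103 0.02594376]
```

View pics/t7.png

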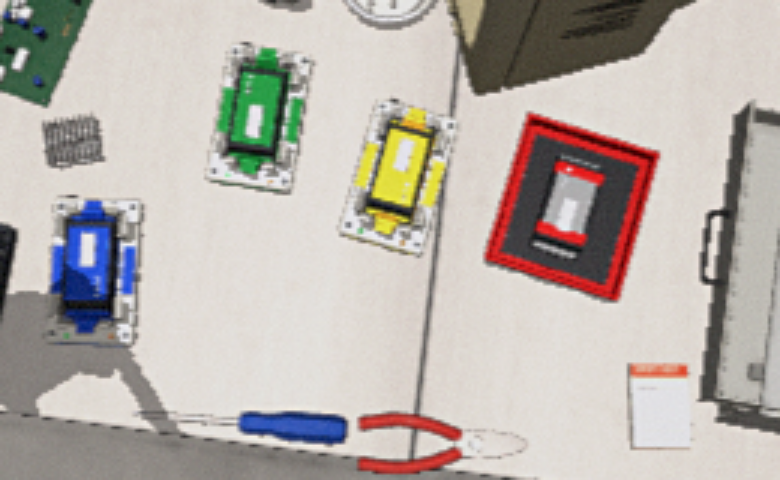

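All three good packs are seated with their tops at about 36 mm, the reject is flat in the tray, and the bystanders have not moved.

```bash
python3 -c "
from bench import *
print(finish_job())"
```

```text
the job is handed in; nothing more can be done
None
```

I've handed the job in at about 36 s. In the last pictures, the blue, yellow and green packs sit snapped home in their own chargers, the red-taped pack lies flat in the reject tray, and the tag pad and heat sink have not moved. `finish_job()` gave no verdict.

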